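# Tare the tea counter scale for an empty tin

## Task

Clear the scoop off the scale pan and lay it flat on the round woven mat, then stand the empty green tin upright on the pan and let go. Turn the black knob until the red pointer lines up with the black needle, which shows the tin's weight, then push the yellow plunger fully home and let it spring back out. Leave the tin standing on the pan and the other things on the counter where they are.

Things in the scene. Friction and masses are not known exactly. Their poses are not given: they have to be found in the camera images.
- scale: white counter scale, fixed, 310 mm deep (x), 260 wide (y); origin below it at counter level; front faces about the robot's right (world -y); x from front to back, z up. A grey panel slopes up from x = -150, z = 36 to x = -45, z = 110: its normal leans 35 deg towards -x. On it: knob (y = -50, right seen from the front), plunger (y = +65). Behind: level white dial strip (z = 111), then the pan
- pan_top (a point): centre of the pan's upper face: flat steel plate, 150 mm (x) by 200 mm (y), at own x = 80 of the scale and about 146 mm above the counter when empty; same axes as the scale. It rests on a soft spring: sinks about 4 mm under the scoop and 10 to 16 mm under the tin
- mat: round woven straw mat, diameter 170 mm, 5 mm thick, fixed; origin at the centre of its underside, at counter level
- scoop: tea scoop, 159 mm long, 60 g, on the pan at the start. Origin on its flat underside near the middle, z up, x from handle to bowl. Wooden handle from x = -79 to +11 mm, 16 mm wide (y), 20 mm high; steel open bowl from x = 10 to 80 mm, 52 mm wide, 24 mm high. It balances near the bowl's rear wall: grip the handle at about x = -12
- tin: empty open-topped dark green tin with cream labels on its broad sides, 60 mm (own x) by 96 mm (own y), 90 mm high, walls 4 mm, 0.16 to 0.24 kg; origin at the centre of its underside, z up. Stands upright on the counter at the start; grip it across the 60 mm
- knob_grip (a point): gripping point of the black knob, on its axis, 32 mm above the sloping panel along its normal. z = the knob's axis, pointing out of the panel (35 degrees from vertical, towards the front); x = along its grip bar. The bar is 60 mm long (x), 16 mm wide (y); it rises from a 62 mm disc (top 10 mm above the panel) to 44 mm above the panel
- knob (a joint): turn of the knob (rad), 0 to 6, grows clockwise as seen looking at the panel; stays where it is left (friction about 0.06 N m). Each rad clockwise moves the red pointer 30 mm along the scale's -y
- tare_tip (a point): tip of the red pointer, 5 mm wide, 7 mm high, which slides along the scale's y on the white dial strip, driven by the knob; zero end of its 150 mm travel at scale y = +75, ticks every 10 mm; axes as the scale's. It starts 27 to 51 mm along -y from the zero end
- needle_tip (a point): tip of the black needle, 5 mm wide; faces the red tip across a 6 mm gap and slides along the same line, 6.5 mm along the scale's -y per mm that the pan sinks. Lined up = both tips at the same scale y. With only the tin on the pan it rests 65 to 105 mm along -y from its zero end (y = +75), beyond the red pointer's start. Axes as the scale's
- plunger_top (a point): centre of the top face of the yellow plunger head, diameter 42 mm, standing 38 mm above the sloping panel when out; z = its axis, pointing out of the panel (35 degrees from vertical, towards the front); it is pushed along -z
- plunger (a joint): stroke of the plunger (m): 0 = out, 0.014 = fully home; a spring pushes it back, 2.5 N at first to 8 N fully home
- stock_tin: bystander: closed green stock tin with cream labels, 94 by 114 mm, 105 mm high; origin at the centre of its underside
- mug: bystander: white mug, diameter 80 mm, 95 mm high, handle at own +y; origin at the centre of its underside
- honey_jar: bystander: amber jar, diameter 70 mm, 100 mm high; origin at the centre of its underside

How it is judged:
On the way, in this order (a step that is already met when the one before it is completed fails the run):
1. the scoop lies flat on the mat, let go (horizontal distance between scoop and mat below 0.07 m and height (world z) of scoop below 0.02 m and angle between scoop's own z axis and vertical below 0.15 rad and contact force between scoop and the fingers below 0.05 N and linear speed of scoop below 0.02 m/s), for 0.2 s.
2. the tin stands upright on the pan, let go (x of tin in the frame of pan_top between -0.06 and 0.06 m and y of tin in the frame of pan_top between -0.08 and 0.08 m and z of tin in the frame of pan_top between -0.006 and 0.006 m and angle between tin's own z axis and vertical below 0.1 rad and contact force between tin and the fingers below 0.05 N and linear speed of tin below 0.02 m/s), for 0.2 s.
3. the red pointer is lined up with the black needle, within 5 mm, with the tin on the pan (all of step 2 and y of tare_tip in the frame of needle_tip between -0.005 and 0.005 m), for 0.3 s.
4. the plunger is pushed fully home (at least 12.5 of its 14 mm) with the pointers still lined up (y of tare_tip in the frame of needle_tip between -0.005 and 0.005 m and value of joint plunger above 0.0125 m), for 0.05 s.
At the end, for the whole second after the job is handed in: Scoop flat on the mat (origin within 70 mm of its centre); tin upright on the pan (within 60 mm of its centre front to back, 80 mm sideways); both let go and at rest; red pointer within 5 mm of the needle; plunger sprung back out (all of step 1 and all of step 3 and value of joint plunger below 0.002 m); the robot touches nothing.
It fails at once if a bystander (stock tin, mug or honey jar) is moved more than 30 mm or tipped (distance of any of stock_tin, mug, honey_jar from where it was at the start of the episode above 0.03 m or angle between any of stock_tin, mug, honey_jar's own z axis and vertical above 0.4 rad).
It fails at once if the tin is tipped over (angle between tin's own z axis and vertical above 0.8 rad).
It also fails if it takes over 72 s, if anything falls off the work surface, if the arm or the gripper's body presses on something with over 40 N, if the wrist force passes 120 N, or if a joint passes its speed limit or range.

## Robot

A 7-joint arm with a two-finger parallel gripper is mounted at the origin on the work surface. World frame = base frame: x ahead of the robot, y to its left, z up, the work surface at z = 0. Lengths are in m, angles in rad, forces in N, time in s.
With the tool pointing down it reaches from about 0.425 to 0.875 m from the base axis. Payload 8.4 kg.
Tool frame: the origin (TCP) lies midway between the tips of the shut fingers; the grasp point (between the pads) lies 19 mm behind it (ctrl.tcp_to_grasp is the distance from the TCP to the grasp point, in m); z points along the fingers, y is the line along which they close (so a half turn about z gives the same grasp; the last joint's range is limited). The gripper opens to 87 mm and grips with 3 to 60 N. Pads are 19 mm wide; open, the fingers measure 117 mm over their backs; the gripper's body (75 mm by 190 mm) begins 51 mm behind the grasp point.
Start: joints at [-1.308, 0.333, 0.04, 1.465, -0.013, 1.343, -0.059], TCP at [0.23, 0.608, 0.223] pointing down, gripper open.
Joint ranges: [-2.58, 2.58], [-0.38, 2.09], [-1.3, 1.39], [0.25, 2.4], [-1.5, 4.64], [0.08, 2.09], [-2.65, 2.65]. Speed limits (rad/s): [2.22, 2.22, 2.79, 2.79, 3.14, 3.14, 3.14].

## Interface

Orientations are given as a unit quaternion [x, y, z, w].
In Python, from plant import ctrl gives the robot as it stands.
- The arm moves only by the tool step_arm, never from a script. Its argument "motion" is a list of rows, each a list of 3 entries, a list of its own where there are three numbers: the shift along the tool's x, y, z in cm, then the turn, a rotation vector about the tool's x, y, z in rad, then the gripper's target within -1 to 1 (shut at 1, half-way at 0, fully open at -1). In form: [[[tx, ty, tz], [ax, ay, az], hand], ...]. A call has 1 to 8 rows; each row is the pose to reach, as a shift and turn from the pose commanded when the call began, along the tool's axes at that moment; what a row does not reach only later rows make up. A row lasts 1/8 s, in which the tool goes at most 62.5 mm and 10.7 degrees, less where a joint would pass 70% of its speed; a pose out of reach is approached as far as the arm can. A call with a gripper value outside its range is refused whole. The fingers move at their own pace and stop on an object; the grip force is fixed at half the most. Time passes only in rows, so rows that repeat a pose let the fingers close. It gives the time, the measured TCP pose, the force, the opening and the grip force at its end, in the units of the state.
- ctrl.read_state(): the state, without advancing time (a new reading comes with each control period).
- ctrl.camera(name): name is "scene" or "top"; returns the picture (420x560x3 uint8, red, green, blue); there is no depth.
- ctrl.calibration(name): a dict with "camera_matrix" (3x3 intrinsics, pixels), "k1" (the pictures are not rectified: a ray, as slopes to the right and down, at radius r is drawn at 1 + k1 r^2 times it, then the intrinsics apply), "cam_to_world" (4x4, takes a point from camera to world coordinates). Camera axes: x right, y up, looking along -z (the intrinsics and any distortion apply to the point x, -y, -z); pixel columns grow to the right and rows downward; lengths in m; the calibration is good to about 2 mm. A picture is of the moment at which its call begins. calibration takes no time and is no camera call.
- ctrl.job_done(): hands the job in; it is judged then, once.
The state is a dict: "time": time; "joints": joint angles; "qd": joint speeds; "joint_torque": joint torques, N m; "position": TCP position; "orientation": TCP orientation; "force": force on the tool from outside, world axes, zero at the start; "ft_torque": the same for the moment, N m; "width": opening from 0.0 (shut) to 1.0 (fully open); "gripper_force": force on a finger pad.
Only numpy, scipy, OpenCV 4.12 (cv2) and the standard library are available. Lean on these libraries where they do the work, as an engineer would, in place of code of your own. Each camera call takes 0.05 s, during which the arm holds its last target. There are 200 camera calls.

## Working session

There is one attempt and no reset: what is moved stays moved. The work goes in short steps, Python scripts to look and compute and a tool call to move; the robot and the scene stay as the last step left them, time stands still between calls to the robot, and variables do not carry over. Pictures are saved under pics/ and viewed, at most 10 in all, crops included, and the job is handed in when it is done.

Besides the shell and the picture viewer there is one more tool, called as name([rows], argument=value, ...), one row to a line, values as JSON. step_arm: Moves the arm, as the interface text tells. Its arguments: {"type":"object","properties":{"motion":{"type":"array"}},"required":["motion"]}

```bash
ls; mkdir -p pics; python3 - <<'E'
from plant import ctrl
import cv2
for n in("scene","top"):
    cv2.imwrite(f"pics/{n}0.png",ctrl.camera(n)[:,:,::-1])
    c=ctrl.calibration(n);print(n,c)
s=ctrl.read_state();print(s,ctrl.tcp_to_grasp)
E
```

```text
pics
scene {'camera_matrix': array([[468.29164353,   0.        , 284.0565535 ],
       [  0.        , 468.29164353, 212.49801681],
       [  0.        ,   0.        ,   1.        ]]), 'k1': -0.00033912764413194943, 'cam_to_world': array([[-0.17033999, -0.55952173,  0.8111225 ,  1.48093075],
       [ 0.98535941, -0.10269276,  0.136092  ,  0.17293088],
       [ 0.00714998,  0.8224291 ,  0.56882269,  0.74812364],
       [ 0.        ,  0.        ,  0.        ,  1.        ]])}
top {'camera_matrix': array([[483.16053013,   0.        , 279.51708735],
       [  0.        , 483.16053013, 205.71174082],
       [  0.        ,   0.        ,   1.        ]]), 'k1': -0.14553000749922532, 'cam_to_world': array([[-0.02659752,  0.98536071, -0.16839488,  0.33313469],
       [-0.99956804, -0.02832222, -0.00784804,  0.02075632],
       [-0.01250247,  0.1681134 ,  0.98568838,  1.42489817],
       [ 0.        ,  0.        ,  0.        ,  1.        ]])}
{'time': 0.1, 'joints': array([-1.30816715,  0.33385509,  0.03986628,  1.46614813, -0.01337647,
        1.34330843, -0.05849216]), 'qd': array([ 0.00224703, -0.00154169,  0.00192765, -0.00278027,  0.00085915,
       -0.00046447, -0.00082043]), 'joint_torque': array([ 5.03100950e-03, -6.57816124e+01,  1.34072632e+00, -4.04704177e+01,
       -5.96180954e-02,  4.08488943e-02,  6.80015592e-05]), 'position': array([0.22997194, 0.60751728, 0.22175552]), 'orientation': array([ 1.79926972e-01,  9.83679702e-01, -7.23137958e-04, -7.22584576e-05]), 'force': array([-0.36205515, -0.6447414 , -0.39535709]), 'ft_torque': array([ 0.02166224, -0.0258685 ,  0.01019008]), 'gripper_force': 0.0, 'width': 1.0016682930107035} 0.0187
```

View pics/scene0.png

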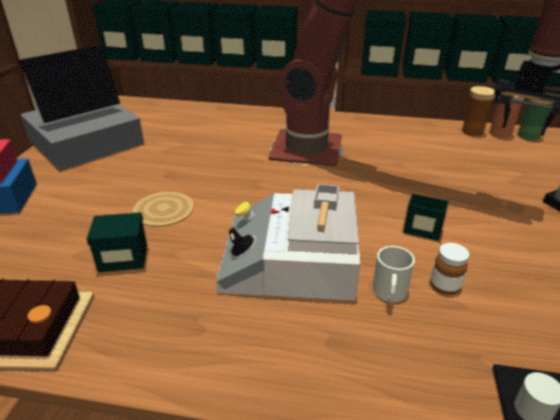

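View pics/top0.png

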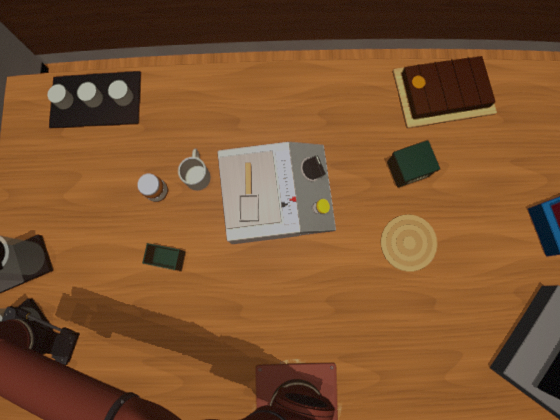

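The scene view shows the scale at about (290,245), with the mat at (163,208) and the open tin at (426,217). The top view has the tin at (164,257), the mat at (409,243) and the scale around (277,190). In that view the scoop handle is at (248,178) with its bowl at (249,208), the knob at (314,168) and the plunger at (322,207).

```bash
cat > h.py <<'E'
import numpy as np,cv2
from scipy.spatial.transform import Rotation as R
from plant import ctrl
def ray(n,uv):
    c=ctrl.calibration(n);K=c["camera_matrix"];k=c["k1"]
    d=(np.array(uv,float)-K[:2,2])/K[0,0];p=d.copy()
    for _ in range(20):p=d/(1+k*(p@p))
    T=c["cam_to_world"];return T[:3,3],T[:3,:3]@np.array([p[0],-p[1],-1])
def onz(n,uv,z):
    o,d=ray(n,uv);return o+d*(z-o[2])/d[2]
def proj(n,P):
    c=ctrl.calibration(n);K=c["camera_matrix"];T=c["cam_to_world"]
    q=T[:3,:3].T@(np.array(P)-T[:3,3]);p=np.array([q[0],-q[1]])/-q[2]
    return p*(1+c["k1"]*(p@p))*K[0,0]+K[:2,2]
def two(a,b):
    (o1,d1),(o2,d2)=ray("top",a),ray("scene",b)
    t=np.linalg.lstsq(np.c_[d1,-d2],o2-o1,rcond=None)[0]
    A,B=o1+t[0]*d1,o2+t[1]*d2;return (A+B)/2,np.linalg.norm(A-B)
def blob(im,lo,hi,box):
    x0,y0,x1,y1=box;hsv=cv2.cvtColor(im[y0:y1,x0:x1],cv2.COLOR_RGB2HSV)
    m=cv2.inRange(hsv,np.array(lo),np.array(hi))
    c=max(cv2.findContours(m,cv2.RETR_EXTERNAL,cv2.CHAIN_APPROX_NONE)[0],key=cv2.contourArea)
    return c.reshape(-1,2)+[x0,y0],m
def look(n,name=None):
    im=ctrl.camera(n)
    if name:cv2.imwrite(f"pics/{name}.png",im[:,:,::-1])
    return im
E
python3 - <<'E'
from h import *
t=cv2.imread("pics/top0.png");s=cv2.imread("pics/scene0.png")
a=cv2.resize(t[135:250,210:345],None,fx=5,fy=5,interpolation=cv2.INTER_CUBIC)
cv2.imwrite("pics/c1.png",a)
b=cv2.resize(s[180:300,215:365],None,fx=5,fy=5,interpolation=cv2.INTER_CUBIC)
cv2.imwrite("pics/c2.png",b)
T=t[:,:,::-1].copy();S=s[:,:,::-1].copy()
for nm,im,b1,lo,hi in[("top",T,(375,205,445,280),(10,60,120),(30,140,255)),("top",T,(310,190,340,225),(22,150,120),(35,255,255)),("scene",S,(225,195,260,225),(22,150,120),(35,255,255))]:
    c,_=blob(im,lo,hi,b1);e=cv2.fitEllipse(c);print(nm,e,cv2.contourArea(c))
c,_=blob(T,(10,60,120),(30,140,255),(375,205,445,280))
print("mat",onz("top",cv2.fitEllipse(c)[0],.005))
c,_=blob(T,(0,0,0),(180,255,75),(138,238,192,276))
r=cv2.minAreaRect(c);print("tin",r)
for p in cv2.boxPoints(r):print(p,onz("top",p,.09),onz("top",p,0.0))
E
```

```text
top ((408.5351867675781, 242.5590362548828), (54.3927001953125, 56.13380813598633), 143.84454345703125) 2397.0
top ((322.780029296875, 205.72488403320312), (12.046680450439453, 13.640932083129883), 160.24169921875) 127.5
scene ((242.1969757080078, 208.1517791748047), (8.806184768676758, 16.05975341796875), 51.994895935058594) 108.5
mat [ 0.45385049 -0.34764229  0.005     ]
tin ((163.59613037109375, 256.51922607421875), (39.41933822631836, 20.788307189941406), 11.309932708740234)
[142.23074 262.84616] [0.41020415 0.41946279 0.09      ] [0.41540024 0.44634393 0.        ]
[146.30768 242.46153] [0.46720227 0.40844825 0.09      ] [0.47624123 0.43458677 0.        ]
[184.96152 250.19229] [0.44311693 0.29801217 0.09      ] [0.45053203 0.316705   0.        ]
[180.88458 270.5769 ] [0.38675734 0.30947381 0.09      ] [0.39037263 0.32893939 0.        ]
```

View pics/c1.png

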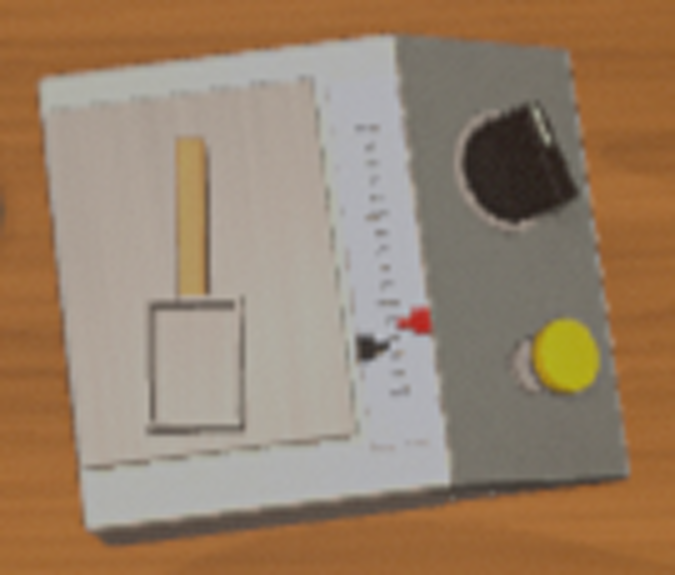

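View pics/c2.png

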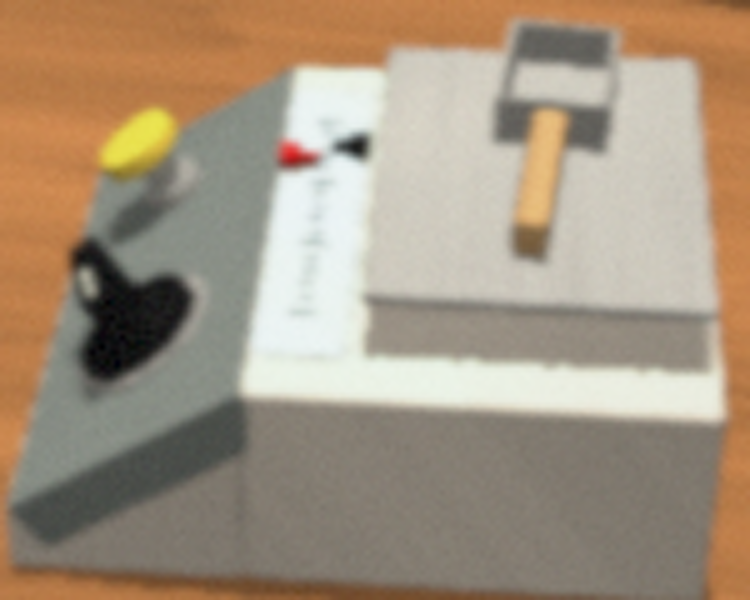

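Crop 1 shows the pan corners at crop (47,110), (312,78), (355,437) and (88,468), and the handle from (190,137) to (192,297). The red tip is at (400,322), the black tip at (385,347) and the plunger at (567,357). Crop 2 gives the matching corners, but the knob bar is too dark to read there. Next I'll fit the scale pose and brighten the knob.

```bash
cat >> h.py <<'E'
def go(P,yvec,zvec=(0,0,-1),st=None):
    """shift (cm) and rotvec in tool axes to reach TCP P with tool z along zvec, tool y along +-yvec"""
    st=st or ctrl.read_state();R0=R.from_quat(st["orientation"])
    z=np.array(zvec,float);z/=np.linalg.norm(z);best=None
    for s in(1,-1):
        y=s*np.array(yvec,float);y-=z*(y@z);y/=np.linalg.norm(y)
        v=(R0.inv()*R.from_matrix(np.c_[np.cross(y,z),y,z])).as_rotvec()
        if best is None or np.linalg.norm(v)<np.linalg.norm(best):best=v
    print("shift cm",R0.inv().apply(np.array(P)-st["position"]).round(4)*100,"rot",best.round(3))
E
python3 - <<'E'
from h import *
from scipy.optimize import least_squares
tp=lambda p:(210+p[0]/5,135+p[1]/5); sp=lambda p:(215+p[0]/5,180+p[1]/5)
# pan corners local (scale frame) : x 5..155,y+-100
L=[(.155,-.1),(.005,-.1),(.005,.1),(.155,.1)]
obs=[]
for l,p in zip(L,[(47,110),(312,78),(355,437),(88,468)]):obs.append(("top",tp(p),(*l,.142)))
for l,p in zip([L[3],L[0],L[1],L[2]],[(697,60),(718,315),(365,297),(390,48)]):obs.append(("scene",sp(p),(*l,.142)))
for l,p in zip([(.155,-.13),(-.045,-.13),(-.045,.13),(.155,.13)],[(40,80),(395,38),(450,487),(90,530)]):obs.append(("top",tp(p),(*l,.110)))
for l,p in zip([(-.045,-.13),(.155,-.13),(-.045,.13)],[(245,397),(725,418),(297,68)]):obs.append(("scene",sp(p),(*l,.110)))
def W(q,l):
    c,s=np.cos(q[2]),np.sin(q[2]);return [q[0]+c*l[0]-s*l[1],q[1]+s*l[0]+c*l[1],l[2]]
def f(q):return np.concatenate([proj(n,W(q,l))-u for n,u,l in obs])
r=least_squares(f,[.55,.05,1.5],loss="soft_l1");q=r.x;print("scale",q,"resid px",f(q).reshape(-1,2).round(1).tolist())
np.save("scale.npy",q)
pl=two((322.8,205.7),(242.2,208.2));n=np.array([-np.sin(np.radians(35)),0,np.cos(np.radians(35))])
def panel(x,y,h):
    z=.036+(x+.15)*74/105;return np.array([x,y,z])+h*n
print("plunger 2view",pl)
pxs=-.0975
print("plunger at x=-.0975:",W(q,panel(pxs,.065,.038)))
for p in [(190,137),(192,297)]:print("handle",onz("top",tp(p),.162))
for p in [(150,305),(242,303),(240,428),(150,432)]:print("bowl",onz("top",tp(p),.166))
print("pan",W(q,(.08,0,.142)))
t=cv2.imread("pics/top0.png")[150:190,290:335];s=cv2.imread("pics/scene0.png")[220:265,220:265]
b=[np.clip((cv2.resize(i,(400,400),interpolation=cv2.INTER_CUBIC)/255.)**.4*255,0,255) for i in(t[:40,:45],s)]
cv2.imwrite("pics/c3.png",np.hstack(b))
E
```

```text
scale [0.6092571  0.03554332 1.67051021] resid px [[-2.4, 0.0], [-1.5, -0.5], [-0.9, -0.9], [-3.0, -0.0], [-0.6, -1.1], [0.1, -1.6], [-0.8, -1.5], [-0.5, -1.4], [-0.5, -1.1], [-1.5, -1.6], [-0.3, -0.8], [-0.7, -0.2], [-1.6, -1.9], [-1.9, -1.1], [-0.9, -1.7]]
plunger 2view (array([ 0.55595535, -0.08809485,  0.09924192]), np.float64(0.00211391345036764))
plunger at x=-.0975: [np.float64(0.5564557276577133), np.float64(-0.08963067054740435), np.float64(0.10412777768298168)]
handle [0.6699279  0.11272814 0.162     ]
handle [0.58185877 0.11294153 0.162     ]
bowl [0.57740003 0.13508456 0.166     ]
bowl [0.57704294 0.08610741 0.166     ]
bowl [0.51009199 0.08845464 0.166     ]
bowl [0.50928339 0.13596802 0.166     ]
pan [np.float64(0.6012931987261912), np.float64(0.11514593644440488), 0.142][ WARN:0@2.374] global loadsave.cpp:1063 imwrite_ Unsupported depth image for selected encoder is fallbacked to CV_8U.
```

View pics/c3.png

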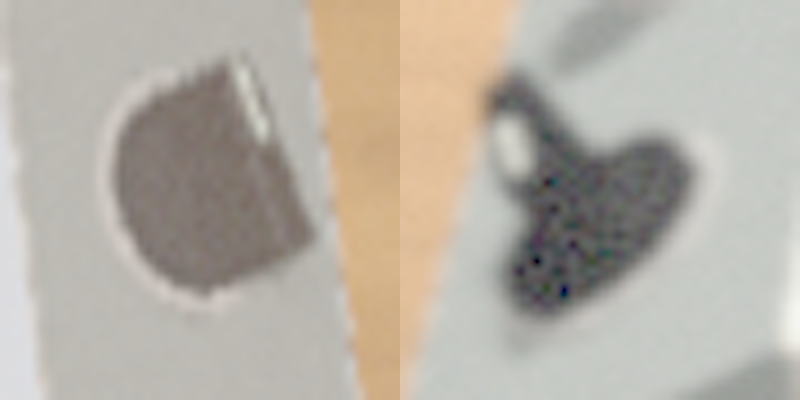

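The left half of the picture shows the bar's front top edge from crop (245,55) to (315,237), with a white mark at its upper end. That matches the right half. I now have the scoop's pose, so I'll move above it.

```bash
python3 - <<'E'
from h import *
go([.603,.1135,.22],(0,1,0))
q=np.load("scale.npy")
# knob bar edge
a=np.radians(35.2);Rz=R.from_euler("z",q[2]).as_matrix()
N=Rz@np.array([-np.sin(a),0,np.cos(a)]);X=Rz@np.array([np.cos(a),0,np.sin(a)]);Y=Rz@[0,1,0]
O=np.array([q[0],q[1],0])+Rz@np.array([-.0975,-.05,.073])
k=[]
for u in[(317.2,155.1),(325.0,173.3),(316.3,156),(319.4,163.4)]:
    o,d=ray("top",u);P=o+d*(((O+.044*N)-o)@N)/(d@N);k.append(P)
    print(P,"panel x,y rel knob mm",(P-O)@X*1e3,(P-O)@Y*1e3)
d=k[1]-k[0];print("len",np.linalg.norm(d),"dir",d/np.linalg.norm(d))
print("knob_grip",O+.032*N,"N",N)
# stock tin position
im=cv2.imread("pics/top0.png")[:,:,::-1].copy()
c,_=blob(im,(0,0,0),(180,255,75),(380,130,450,195))
for p in cv2.boxPoints(cv2.minAreaRect(c)):print("stock",onz("top",p,.105)[:2],onz("top",p,0)[:2])
E
```

```text
shift cm [-52.37 -33.     0.23] rot [-0.001 -0.    -0.362]
[ 0.69948837 -0.07875165  0.10906258] panel x,y rel knob mm 0.18770926290421694 -28.405143853060576
[ 0.64880846 -0.09937796  0.09814353] panel x,y rel knob mm -18.75475688375627 24.07634699429272
[ 0.69632778 -0.07594386  0.11125536] panel x,y rel knob mm 3.9917742085694883 -25.539769927043956
[ 0.67573306 -0.08408709  0.10698572] panel x,y rel knob mm -3.4152453930509052 -4.236701668460823
len 0.055795375303677334 dir [-0.9083174  -0.36967791 -0.19569811]
knob_grip [ 0.67055099 -0.07484914  0.09914864] N [ 0.0573831 -0.573569   0.8171449]
stock [ 0.69436612 -0.2691032 ] [ 0.72310266 -0.29216199]
stock [ 0.74340347 -0.39967823] [ 0.776041   -0.43312446]
stock [ 0.64517157 -0.42951788] [ 0.6699946  -0.46533791]
stock [ 0.59805032 -0.30004756] [ 0.61912478 -0.32556802]
```

step_arm([
  [[-4,-2.5,-2],[0,0,-0.06],-1],
  [[-9,-5.7,-3],[0,0,-0.12],-1],
  [[-14.5,-9.1,-3],[0,0,-0.18],-1],
  [[-20,-12.6,-3],[0,0,-0.24],-1],
  [[-25.5,-16.1,-3],[0,0,-0.3],-1],
  [[-31,-19.5,-3],[0,0,-0.362],-1],
  [[-36,-22.7,-3],[0,0,-0.362],-1],
  [[-41,-25.8,-3],[0,0,-0.362],-1],
])

```text
time: 1.1
position: [0.5212, 0.222, 0.2525]
orientation: [-0.0, 1.0, 0.0, -0.0]
force: [0.6, 1.0, 0.1]
width: 1.002
gripper_force: 0.0
```

```bash
python3 - <<'E'
from h import *
go([.603,.1135,.22],(0,1,0))
E
```

```text
shift cm [ -8.18 -10.85   3.25] rot [ 0. -0.  0.]
```

step_arm([
  [[-3,-4,0.5],[0,0,0],-1],
  [[-6.5,-8.5,2],[0,0,0],-1],
  [[-8.2,-10.85,3.3],[0,0,0],-1],
  [[-8.2,-10.85,3.3],[0,0,0],-1],
  [[-8.2,-10.85,5.3],[0,0,0],-1],
])

```text
time: 1.72
position: [0.603, 0.1162, 0.2005]
orientation: [-0.0, 1.0, 0.001, 0.001]
force: [1.1, 0.3, -0.7]
width: 0.999
gripper_force: 0.0
```

```bash
python3 - <<'E'
from h import *
go([.603,.1135,.145],(0,1,0))
t=look("top","t1")[130:250,210:350];s=look("scene","s1")[150:300,220:370]
cv2.imwrite("pics/c4.png",np.hstack([cv2.resize(i,(400,400),interpolation=cv2.INTER_CUBIC) for i in(t,s)])[:,:,::-1])
E
```

```text
shift cm [ 0.01 -0.28  5.55] rot [0.001 0.002 0.   ]
```

View pics/c4.png

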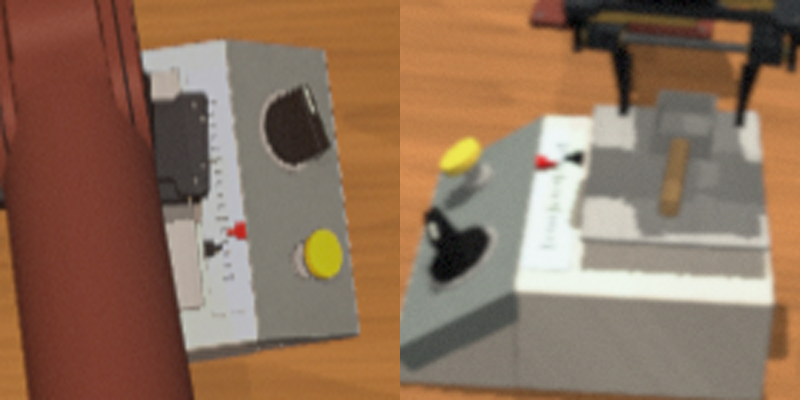

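The open fingers sit on both sides of the handle, at (625,85) and (745,90) in the right half. I'll descend and close on it.

step_arm([
  [[0,-0.2,2.5],[0,0,0],-1],
  [[0,-0.25,4.5],[0,0,0],-1],
  [[0,-0.25,5.5],[0,0,0],-0.5],
  [[0,-0.25,5.5],[0,0,0],0.5],
  [[0,-0.25,5.5],[0,0,0],1],
  [[0,-0.25,5.5],[0,0,0],1],
  [[0,-0.25,5.5],[0,0,0],1],
  [[0,-0.25,5.5],[0,0,0],1],
])

```text
time: 2.82
position: [0.6025, 0.1128, 0.1447]
orientation: [-0.0, 1.0, 0.0, 0.0]
force: [0.9, 0.0, -0.6]
width: 0.401
gripper_force: 0.0
```

step_arm([
  [[0,0,-1],[0,0,0],1],
  [[0,0,-3],[0,0,0],1],
  [[0,0,-6],[0,0,0],1],
  [[0,0,-9],[0,0,0],1],
  [[0,0,-9],[0,0,0],1],
])

```text
time: 3.45
position: [0.6039, 0.1129, 0.2379]
orientation: [0.0, 1.0, 0.001, 0.002]
force: [0.1, -0.3, -0.5]
width: 0.004
gripper_force: 0.0
```

```bash
python3 - <<'E'
from h import *
go([.454,-.347,.2],(0,1,0))
go([.454,-.347,.2],(0.3,.954,0))
t=look("top","t2")[130:250,210:350];s=look("scene","s2")[110:260,240:390]
cv2.imwrite("pics/c5.png",np.hstack([cv2.resize(i,(400,400),interpolation=cv2.INTER_CUBIC) for i in(t,s)])[:,:,::-1])
E
```

```text
shift cm [ 15.   -45.99   3.65] rot [ 0.002  0.005 -0.   ]
shift cm [ 15.   -45.99   3.65] rot [0.002 0.004 0.305]
```

View pics/c5.png

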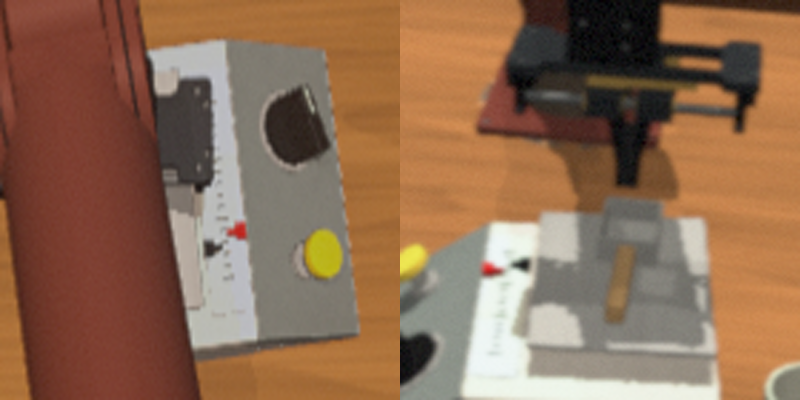

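The fingers close slowly, so that lift came up empty. The scoop hasn't moved: its handle is at (620,285) in the right half. I'll reopen halfway and try again.

step_arm([
  [[0,0,0],[0,0,0],-0.2],
  [[0,0,0],[0,0,0],-0.2],
  [[0,0,0],[0,0,0],-0.2],
  [[-0.05,0,2],[0,0,0],-0.2],
  [[-0.05,0,4.5],[0,0,0],-0.2],
  [[-0.05,-0.05,7],[0,0,0],-0.2],
])

```text
time: 4.3
position: [0.6029, 0.1123, 0.1637]
orientation: [-0.0, 1.0, -0.0, -0.0]
force: [-0.9, -0.3, 0.5]
width: 0.565
gripper_force: 0.0
```

step_arm([
  [[0,0.1,1],[0,0,0],-0.2],
  [[0,0.1,2],[0,0,0],-0.2],
  [[0,0.1,2],[0,0,0],1],
  [[0,0.1,2],[0,0,0],1],
  [[0,0.1,2],[0,0,0],1],
  [[0,0.1,2],[0,0,0],1],
  [[0,0.1,2],[0,0,0],1],
  [[0,0.1,2],[0,0,0],1],
])

```text
time: 5.3
position: [0.6031, 0.1133, 0.1447]
orientation: [-0.0, 1.0, 0.0, 0.0]
force: [0.1, -0.8, 0.1]
width: 0.182
gripper_force: 30.0
```

step_arm([
  [[0,0,-1],[0,0,0],1],
  [[0,0,-3],[0,0,0],1],
  [[0,0,-6],[0,0,0],1],
  [[0,-2,-8],[0,0,0],1],
  [[1.5,-5.5,-8],[0,0,0],1],
  [[3.5,-10,-8],[0,0,0],1],
  [[5.3,-15,-8],[0,0,0],1],
  [[7,-20,-8],[0,0,0],1],
])

```text
time: 6.3
position: [0.5317, -0.0899, 0.225]
orientation: [0.001, 1.0, 0.0, 0.0]
force: [1.2, -0.1, -0.6]
width: 0.18
gripper_force: 30.0
```

step_arm([
  [[1.5,-5,0],[0,0,0],1],
  [[3,-10,0],[0,0,0],1],
  [[4.5,-15,0],[0,0,0],1],
  [[6,-19,0],[0,0,0],1],
  [[7,-22,0],[0,0,0],1],
  [[7.7,-24,0],[0,0,0],1],
  [[7.9,-25,0],[0,0,0],1],
  [[7.9,-25.5,0],[0,0,0],1],
])

```text
time: 7.3
position: [0.4536, -0.3423, 0.2247]
orientation: [0.0, 1.0, 0.0, 0.0]
force: [0.3, 0.9, 0.0]
width: 0.179
gripper_force: 30.0
```

```bash
python3 - <<'E'
from h import *
go([.463,-.347,.009],(0,1,0))
print(ctrl.read_state())
E
```

```text
shift cm [-0.93 -0.47 21.57] rot [ 0.     0.    -0.001]
{'time': 7.3, 'joints': array([-0.06939542,  0.19063605,  0.73397593,  1.69547921, -0.13203031,
        1.30604884,  2.26040752]), 'qd': array([ 0.05442938,  0.06539305,  0.00395067, -0.05498639, -0.05189212,
        0.009984  ,  0.08542458]), 'joint_torque': array([ 5.14836553e-01, -4.29720604e+01,  6.37436271e+00, -3.97208977e+01,
        3.10784457e-01,  1.63339701e-02, -4.36568318e-02]), 'position': array([ 0.45364409, -0.34232536,  0.22469998]), 'orientation': array([3.13375937e-04, 9.99999948e-01, 6.80618318e-05, 2.65231285e-05]), 'force': array([0.28229542, 0.89604196, 0.01726627]), 'ft_torque': array([-0.0419396 ,  0.00975839, -0.02048749]), 'gripper_force': 29.96197521686554, 'width': 0.17854563644241214}
```

step_arm([
  [[-0.4,-0.4,4],[0,0,0],1],
  [[-0.9,-0.4,9],[0,0,0],1],
  [[-0.9,-0.4,14],[0,0,0],1],
  [[-0.9,-0.4,18],[0,0,0],1],
  [[-0.9,-0.4,20],[0,0,0],1],
  [[-0.9,-0.4,21],[0,0,0],1],
  [[-0.9,-0.4,21.5],[0,0,0],1],
  [[-0.9,-0.4,21.5],[0,0,0],1],
])

```text
time: 8.3
position: [0.4636, -0.346, 0.0104]
orientation: [-0.0, 1.0, -0.0, 0.001]
force: [0.7, 0.9, -0.8]
width: 0.184
gripper_force: 30.0
```

step_arm([
  [[0,0,0.25],[0,0,0],1],
  [[0,0,0.25],[0,0,0],0.3],
  [[0,0,0.25],[0,0,0],-0.5],
  [[0,0,0.25],[0,0,0],-1],
  [[0,0,0.25],[0,0,0],-1],
  [[0,0,-2],[0,0,0],-1],
  [[0,0,-5.5],[0,0,0],-1],
  [[0,0,-11],[0,0,0],-1],
])

```text
time: 9.3
position: [0.4621, -0.345, 0.1195]
orientation: [-0.0, 1.0, 0.001, -0.001]
force: [1.8, 0.0, 0.5]
width: 0.892
gripper_force: 0.0
```

step_arm([
  [[0,0,-5],[0,0,0],-1],
  [[0,0,-10],[0,0,0],-1],
  [[0,4,-12],[0,0,0],-1],
  [[0,9,-12],[0,0,0],-1],
  [[0,15,-12],[0,0,0],-1],
  [[0,20,-12],[0,0,0],-1],
])

```text
time: 10.05
position: [0.4628, -0.1435, 0.2398]
orientation: [-0.001, 1.0, 0.0, 0.0]
force: [0.8, 0.3, 0.5]
width: 1.002
gripper_force: 0.0
```

```bash
python3 - <<'E'
from h import *
t=look("top","t3")
s=look("scene","s3")
a=cv2.resize(t[140:290,370:460],(360,600),interpolation=cv2.INTER_CUBIC)
b=cv2.resize(s[180:300,80:240],(440,330),interpolation=cv2.INTER_CUBIC);b=cv2.copyMakeBorder(b,0,270,0,0,0)
cv2.imwrite("pics/c6.png",np.hstack([a,b])[:,:,::-1])
go([.4285,.367,.25],(.977,-.21,0));print(ctrl.read_state()["joints"])
# tin refine: dark pixels from both views
c,_=blob(t,(0,0,0),(180,255,75),(138,238,192,276));r=cv2.minAreaRect(c);print(r)
E
```

```text
shift cm [ 3.08 50.72 -0.94] rot [ 0.002  0.002 -1.351]
[-0.37896933 -0.0451985   0.57131249  1.8532608   0.02301924  1.32666487
  1.76502326]
((163.71151733398438, 256.44232177734375), (39.22322082519531, 20.592193603515625), 11.309932708740234)
```

View pics/c6.png

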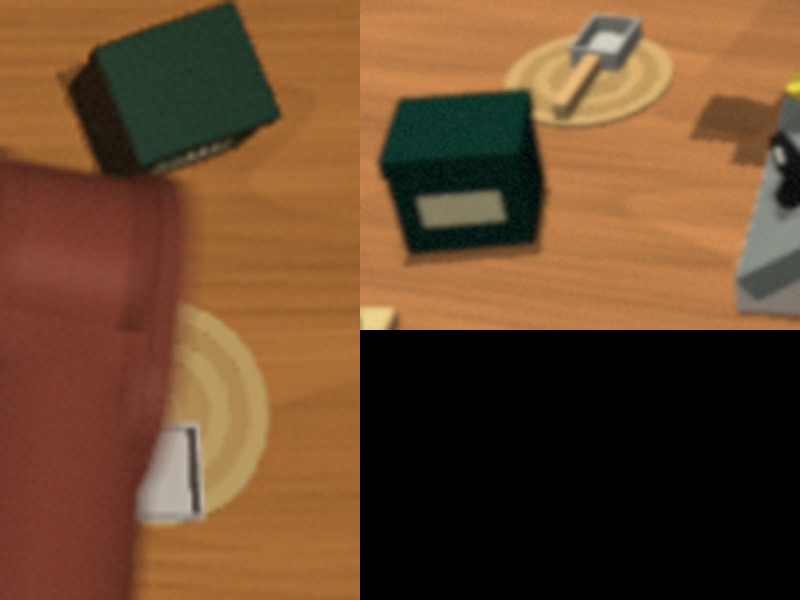

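The scoop lies flat inside the mat in both views: at (600,60) in the right half, with the bowl corner at (190,475) in the left. Next I'll go to the tin.

step_arm([
  [[0.3,4,-1],[0,0,-0.17],-1],
  [[0.7,9,-1],[0,0,-0.34],-1],
  [[1.1,15,-1],[0,0,-0.51],-1],
  [[1.5,21,-1],[0,0,-0.68],-1],
  [[1.9,27,-1],[0,0,-0.85],-1],
  [[2.3,33,-1],[0,0,-1.02],-1],
  [[2.7,39,-1],[0,0,-1.19],-1],
  [[3.1,45,-1],[0,0,-1.35],-1],
])

```text
time: 11.15
position: [0.432, 0.3056, 0.2497]
orientation: [-0.627, 0.779, -0.0, 0.0]
force: [1.5, 0.0, 0.1]
width: 1.002
gripper_force: 0.0
```

```bash
python3 - <<'E'
from h import *
go([.4285,.367,.15],(.977,-.21,0));print(ctrl.read_state()["joints"])
E
```

```text
shift cm [-5.91  1.66  9.97] rot [-0.     0.    -0.004]
[-0.83323813  0.07100241  0.14116099  1.72431197 -0.01020212  1.34662738
  2.23536438]
```

step_arm([
  [[-3,0.8,3],[0,0,0],-1],
  [[-5.9,1.65,7],[0,0,0],-1],
  [[-5.9,1.65,10],[0,0,0],-1],
  [[-5.9,1.65,11.5],[0,0,0],-1],
  [[-5.9,1.65,11.5],[0,0,0],-1],
  [[-5.9,1.65,11.5],[0,0,0],-1],
])

```text
time: 11.9
position: [0.4296, 0.3655, 0.136]
orientation: [-0.625, 0.781, 0.0, 0.001]
force: [0.2, 0.5, 0.4]
width: 0.997
gripper_force: 0.0
```

```bash
python3 - <<'E'
from h import *
go([.4285,.367,.05],(.977,-.21,0))
st=ctrl.read_state();y=R.from_quat(st["orientation"]).as_matrix()[:,1]
s=look("scene","s4")
for n in("scene",):
    for k in(-.0435,0,.0435):print(proj(n,st["position"]+k*y))
b=cv2.resize(s[150:260,370:500],None,fx=5,fy=5,interpolation=cv2.INTER_CUBIC)
cv2.imwrite("pics/c7.png",b[:,:,::-1])
E
```

```text
shift cm [-0.1   0.15  8.6 ] rot [-0.001  0.002 -0.01 ]
[426.74873791 195.14360751]
[429.35684005 186.57528744]
[431.82173897 178.47732567]
```

View pics/c7.png

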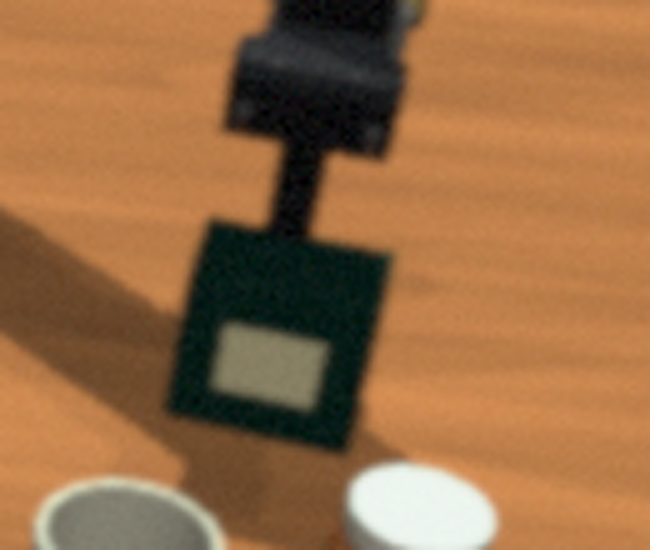

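The far finger, at (300,190) in the crop, is centred over the tin, whose near face runs from (190,410) to (345,445). I'll descend and grip.

step_arm([
  [[-0.1,0.15,2],[0,0,0],-1],
  [[-0.1,0.15,4.5],[0,0,0],-1],
  [[-0.1,0.15,7],[0,0,0],-1],
  [[-0.1,0.15,8.5],[0,0,0],-1],
  [[-0.1,0.15,8.5],[0,0,0],1],
  [[-0.1,0.15,8.5],[0,0,0],1],
  [[-0.1,0.15,8.5],[0,0,0],1],
  [[-0.1,0.15,8.5],[0,0,0],1],
])

```text
time: 12.95
position: [0.4279, 0.3671, 0.0504]
orientation: [-0.625, 0.781, 0.0, 0.001]
force: [-0.8, -0.1, 4.7]
width: 0.688
gripper_force: 30.0
```

step_arm([
  [[0,0,-1],[0,0,0],1],
  [[0,0,-3],[0,0,0],1],
  [[0,0,-6.5],[0,0,0],1],
  [[0,0,-10.5],[0,0,0],1],
  [[0,0,-15],[0,0,0],1],
  [[0,0,-18.5],[0,0,0],1],
  [[0,0,-20],[0,0,0],1],
])

```text
time: 13.82
position: [0.428, 0.3671, 0.252]
orientation: [-0.625, 0.781, 0.0, 0.001]
force: [-0.5, 0.2, -2.3]
width: 0.69
gripper_force: 30.0
```

```bash
python3 - <<'E'
from h import *
go([.601,.126,.25],(-.1,.995,0));st=ctrl.read_state();print(st["force"],st["width"],st["joints"])
E
```

```text
shift cm [ 19.73 -22.16   0.18] rot [0.    0.003 1.25 ]
[-0.48096107  0.23309359 -2.25700604] 0.6895610529002524 [-0.88541756  0.14055359  0.10901585  1.64317882 -0.0156809   1.35577725
  2.14663381]
```

step_arm([
  [[1.7,-2,0],[0,0,0.13],1],
  [[4.2,-4.8,0],[0,0,0.29],1],
  [[7,-8,0],[0,0,0.45],1],
  [[9.8,-11.2,0],[0,0,0.61],1],
  [[12.6,-14.3,0],[0,0,0.77],1],
  [[15.4,-17.4,0],[0,0,0.93],1],
  [[17.8,-20.1,0],[0,0,1.08],1],
  [[19.3,-21.7,0],[0,0,1.2],1],
])

```text
time: 14.82
position: [0.5973, 0.1286, 0.2484]
orientation: [-0.072, 0.997, -0.001, -0.001]
force: [0.1, 0.7, -1.5]
width: 0.691
gripper_force: 30.0
```

```bash
python3 - <<'E'
from h import *
go([.601,.126,.19],(-.1,.995,0));st=ctrl.read_state();print(st["force"],st["width"],st["joints"])
E
```

```text
shift cm [-0.34 -0.3   5.84] rot [-0.001 -0.002  0.043]
[ 0.07078395  0.68054391 -1.52256274] 0.690514473691997 [-0.62642652  0.25116899  0.41644683  1.54349315 -0.10166353  1.3705233
  1.51322519]
```

step_arm([
  [[-0.35,-0.25,1],[0,0,0.043],1],
  [[-0.35,-0.25,3],[0,0,0.043],1],
  [[-0.35,-0.25,4.8],[0,0,0.043],1],
  [[-0.35,-0.25,5.6],[0,0,0.043],1],
  [[-0.35,-0.25,6],[0,0,0.043],1],
  [[-0.35,-0.25,6.2],[0,0,0.043],1],
  [[-0.35,-0.25,6.2],[0,0,0.043],1],
])

```text
time: 15.7
position: [0.601, 0.1291, 0.188]
orientation: [-0.054, 0.999, 0.0, 0.0]
force: [-0.6, 0.8, -0.3]
width: 0.69
gripper_force: 30.0
```

step_arm([
  [[0,0,0.2],[0,0,0],1],
  [[0,0,0.3],[0,0,0],1],
  [[0,0,0.3],[0,0,0],0.2],
  [[0,0,0.3],[0,0,0],-0.5],
  [[0,0,0.3],[0,0,0],-1],
  [[0,0,0.3],[0,0,0],-1],
  [[0,0,0.3],[0,0,0],-1],
  [[0,0,-1],[0,0,0],-1],
])

```text
time: 16.7
position: [0.6002, 0.1288, 0.1971]
orientation: [-0.054, 0.999, -0.0, -0.001]
force: [-0.2, -0.3, -0.3]
width: 0.99
gripper_force: 0.0
```

step_arm([
  [[0,0,-1.5],[0,0,0],-1],
  [[0,0,-4],[0,0,0],-1],
  [[0,0,-8],[0,0,0],-1],
  [[0,0,-12],[0,0,0],-1],
  [[1,-4,-14],[0,0,0],-1],
  [[2,-9,-14],[0,0,0],-1],
  [[2,-14,-14],[0,0,0],-1],
  [[2,-20,-14],[0,0,0],-1],
])

```text
time: 17.7
position: [0.6025, -0.0727, 0.3392]
orientation: [-0.055, 0.999, 0.0, 0.001]
force: [1.2, -0.6, -0.2]
width: 1.0
gripper_force: 0.0
```

```bash
python3 - <<'E'
from h import *
t=look("top","t5");s=look("scene","s5")
a=cv2.resize(t[130:250,210:350],(400,343),interpolation=cv2.INTER_CUBIC)
b=cv2.resize(s[140:300,215:375],(400,400),interpolation=cv2.INTER_CUBIC);a=cv2.copyMakeBorder(a,0,57,0,0,0)
cv2.imwrite("pics/c8.png",np.hstack([a,b])[:,:,::-1])
for n,im,b in(("top",t,(270,150,310,225)),("scene",s,(255,185,300,260))):
    for nm,lo,hi in(("red lo",(0,150,100),(8,255,255)),("red hi",(172,150,100),(180,255,255)),("black",(0,0,0),(180,255,60))):
        try:
            c,_=blob(im,lo,hi,b);print(n,nm,c.mean(0),cv2.boundingRect(c))
        except ValueError:print(n,nm,"none")
print(ctrl.read_state()["position"])
E
```

```text
top red lo [293.07692308 198.69230769] (290, 197, 6, 4)
top red hi none
top black [295.33333333 166.60416667] (286, 150, 15, 32)
scene red lo [273.36363636 210.72727273] (271, 209, 6, 4)
scene red hi none
scene black [282.875 226.25 ] (281, 225, 4, 3)
[ 0.60157626 -0.08066363  0.33942434]
```

View pics/c8.png

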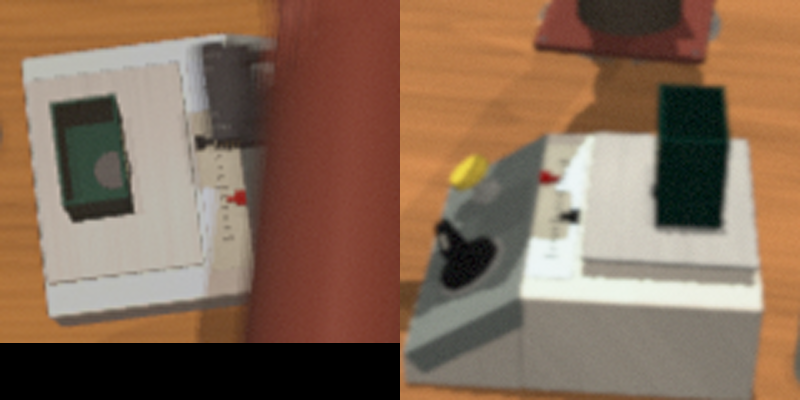

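The right half shows the tin standing upright on the pan at (692,160), the red pointer at (548,177) and the needle at (570,216). The left half agrees, with the needle at (205,142) and the red pointer at (237,198). The rest I'll do from numbers.

```bash
cat >> h.py <<'E'
q=np.load("scale.npy")+[.001,.001,0]
a=np.radians(35.2);Rz=R.from_euler("z",q[2]).as_matrix()
N=Rz@np.array([-np.sin(a),0,np.cos(a)]);X=Rz@np.array([np.cos(a),0,np.sin(a)]);Y=Rz@[0,1,0]
S0=np.array([q[0],q[1],0])
KN=S0+Rz@np.array([-.0975,-.05,.073]);PL=S0+Rz@np.array([-.0975,.065,.073])
def loc(P):return Rz.T@(P-S0)
def ptr(n,im,kind,z=.115,ly=(-.08,.08)):
    """scale-frame centroid of the red (x<-.012 side) or black pointer on the strip"""
    hsv=cv2.cvtColor(im,cv2.COLOR_RGB2HSV)
    m=cv2.inRange(hsv,(0,130,80),(10,255,255)) if kind=="red" else cv2.inRange(hsv,(0,0,0),(180,255,75))
    xs=(-.047,-.018) if kind=="red" else (-.022,.004)
    poly=[proj(n,S0+Rz@np.array([x,y,z])) for x,y in((xs[0],ly[0]),(xs[1],ly[0]),(xs[1],ly[1]),(xs[0],ly[1]))]
    w=np.zeros_like(m);cv2.fillPoly(w,[np.round(poly).astype(np.int32)],255)
    k,lab,st,ce=cv2.connectedComponentsWithStats(m&w)
    if k<2:return None
    i=1+np.argmax(st[1:,4]);return loc(onz(n,ce[i],z)).round(4),st[i,4]
def pointers():
    for n in("top","scene"):
        im=look(n);print(n,"red",ptr(n,im,"red"),"black",ptr(n,im,"black",z=.115))
E
python3 - <<'E'
from h import *
pointers()
go(KN+.12*N,.94*X+.339*Y,-N);print(KN+.12*N,ctrl.read_state()["joints"])
E
```

```text
top red (array([-0.0396,  0.0397,  0.115 ]), np.int32(22)) black (array([-0.0117, -0.02  ,  0.115 ]), np.int32(11))
scene red (array([-0.0379,  0.0385,  0.115 ]), np.int32(19)) black (array([-0.0101, -0.0217,  0.115 ]), np.int32(15))
shift cm [-6.84 -5.81 16.78] rot [-0.608 -0.106 -0.331]
[ 0.6766007  -0.12432321  0.17105739] [-0.39818631  0.22401242  0.55148252  1.40720279 -0.1168567   1.54163554
  1.82019498]
```

step_arm([
  [[-1,-1,2],[-0.1,-0.02,-0.05],0],
  [[-2.5,-2.2,5],[-0.22,-0.04,-0.12],0],
  [[-4,-3.5,9],[-0.36,-0.06,-0.2],0],
  [[-5.5,-4.7,13],[-0.5,-0.09,-0.27],0],
  [[-6.5,-5.5,16],[-0.608,-0.106,-0.331],0],
  [[-6.85,-5.8,16.8],[-0.608,-0.106,-0.331],0],
  [[-6.85,-5.8,16.8],[-0.608,-0.106,-0.331],0],
])

```text
time: 18.77
position: [0.6773, -0.1208, 0.1703]
orientation: [-0.213, 0.929, 0.3, 0.036]
force: [0.1, 0.2, 0.6]
width: 0.5
gripper_force: 0.0
```

```bash
python3 - <<'E'
from h import *
go(KN+.016*N,.94*X+.339*Y,-N);st=ctrl.read_state();print(st["joints"],st["position"],st["width"])
E
```

```text
shift cm [ 0.14 -0.19 10.14] rot [ 0.    -0.004  0.003]
[ 0.13991563  0.68979913  0.40991772  1.24671595 -0.74576803  1.65286591
  2.62635761] [ 0.67729968 -0.12084139  0.17029804] 0.4999697060186129
```

step_arm([
  [[0.1,-0.15,1],[0,0,0.08],0],
  [[0.15,-0.2,3],[0,0,0.08],0],
  [[0.15,-0.2,5],[0,0,0.08],0],
  [[0.15,-0.2,7],[0,0,0.08],0],
])

```text
time: 19.27
position: [0.6718, -0.0823, 0.1105]
orientation: [-0.176, 0.937, 0.301, 0.024]
force: [-0.1, -0.4, 0.1]
width: 0.503
gripper_force: 0.0
```

```bash
python3 - <<'E'
from h import *
go(KN+.016*N,.94*X+.339*Y,-N);st=ctrl.read_state();print(st["joints"],st["position"],st["width"])
# finger tips vs bar: where knob bar projects
y=R.from_quat(st["orientation"]).as_matrix()[:,1]
for n in("top","scene"):print(n,[proj(n,st["position"]+k*y).round(1) for k in(-.022,.022)], "bar top ctr",proj(n,KN+.044*N).round(1))
s=look("scene")[215:265,215:275];v=cv2.cvtColor(s,cv2.COLOR_RGB2GRAY)
for r in v[::2,::2]:print("".join("#" if p<45 else "+" if p<80 else "." if p<140 else " " for p in r))
E
```

```text
shift cm [-0.08  0.01  3.01] rot [ 0.001 -0.004 -0.076]
[ 0.08785649  0.69717442  0.39726949  1.36409904 -0.76438917  1.53153024
  2.58008795] [ 0.67177991 -0.0822997   0.11051326] 0.5025916604689665
top [array([324.4, 162.8]), array([313.3, 166.2])] bar top ctr [318.3 164.5]
scene [array([223.8, 238.2]), array([239.3, 227.1])] bar top ctr [232.2 233.4]
     ..###+.......            
     ..+###+.....             
   .....+###......            
 ........+###.....            
..........+##+...             
...........+##..              
+.......+...++.               
#+.....+##....                
##+....+###.                  
###+...++###.                 
####+....+##+...++.           
+###+.....########+           
.+##+...++#########.          
..+++....##########.          
......  .+########+           
.........+########.           
........+########.            
.... ...+#######+.            
..   ...+######..             
    ....+####+.               
    .....+++..                
.............                 
............           .      
. ........           .....    
  .......          ......... .
```

The fingers straddle the bar, so I'll finish the descent and close.

step_arm([
  [[-0.08,0,1],[0,0,0],0],
  [[-0.08,0,2],[0,0,0],0],
  [[-0.08,0,2.8],[0,0,0],0.3],
  [[-0.08,0,2.9],[0,0,0],1],
  [[-0.08,0,2.9],[0,0,0],1],
  [[-0.08,0,2.9],[0,0,0],1],
  [[-0.08,0,2.9],[0,0,0],1],
  [[-0.08,0,2.9],[0,0,0],1],
])

```text
time: 20.32
position: [0.671, -0.0676, 0.0878]
orientation: [-0.175, 0.937, 0.301, 0.024]
force: [-0.1, -0.1, 1.7]
width: 0.183
gripper_force: 30.0
```

```bash
python3 - <<'E'
from h import *
st=ctrl.read_state();print(st["joints"],st["force"]);p=st["position"]-KN;print("panel mm",[(p@v*1e3).round(1) for v in(X,Y,N)])
pointers()
E
```

```text
[ 0.07391454  0.70522562  0.38416312  1.39907005 -0.77201064  1.48496741
  2.58669351] [-0.07023741 -0.14650022  1.71060035]
panel mm [np.float64(-1.5), np.float64(-0.1), np.float64(19.1)]
top red (array([-0.0402,  0.0375,  0.115 ]), np.int32(17)) black (array([-0.0104, -0.02  ,  0.115 ]), np.int32(9))
scene red (array([-0.0379,  0.0371,  0.115 ]), np.int32(16)) black (array([-0.0096, -0.0211,  0.115 ]), np.int32(10))
```

step_arm([
  [[0,0,0],[0,0,0.1],1],
  [[0,0,0],[0,0,0.25],1],
  [[0,0,0],[0,0,0.4],1],
  [[0,0,0],[0,0,0.55],1],
  [[0,0,0],[0,0,0.7],1],
  [[0,0,0],[0,0,0.82],1],
  [[0,0,0],[0,0,0.9],1],
  [[0,0,0],[0,0,0.9],1],
])

```text
time: 21.42
position: [0.6709, -0.0686, 0.087]
orientation: [0.251, 0.92, 0.281, -0.109]
force: [0.7, -5.0, -1.1]
width: 0.178
gripper_force: 30.0
```

```bash
python3 - <<'E'
from h import *
st=ctrl.read_state();print(st["joints"],st["force"]);p=st["position"]-KN;print("panel mm",[(p@v*1e3).round(1) for v in(X,Y,N)])
pointers()
E
```

```text
[-0.02255866  0.73740224  0.54056616  1.40547966 -0.85866254  1.53053217
  1.73936825] [ 0.74360231 -5.0470758  -1.06879576]
panel mm [np.float64(-2.7), np.float64(0.1), np.float64(19.1)]
top red (array([-0.0408,  0.0103,  0.115 ]), np.int32(18)) black (array([-0.0101, -0.0196,  0.115 ]), np.int32(10))
scene red (array([-0.0387,  0.0104,  0.115 ]), np.int32(16)) black (array([-0.0096, -0.0211,  0.115 ]), np.int32(10))
```

step_arm([
  [[0,0,0],[0,0,0.1],1],
  [[0,0,0],[0,0,0.25],1],
  [[0,0,0],[0,0,0.4],1],
  [[0,0,0],[0,0,0.55],1],
  [[0,0,0],[0,0,0.7],1],
  [[0,0,0],[0,0,0.85],1],
  [[0,0,0],[0,0,0.98],1],
  [[0,0,0],[0,0,0.98],1],
])

```text
time: 22.52
position: [0.6697, -0.0692, 0.0867]
orientation: [0.655, 0.693, 0.196, -0.229]
force: [-4.2, -6.4, -0.7]
width: 0.184
gripper_force: 30.0
```

```bash
python3 - <<'E'
from h import *
st=ctrl.read_state();print(st["joints"],st["force"]);p=st["position"]-KN;print("panel mm",[(p@v*1e3).round(1) for v in(X,Y,N)])
pointers();pointers()
E
```

```text
[-0.11666114  0.78503429  0.70294643  1.41233022 -0.95255172  1.58987882
  0.81274416] [-4.17200364 -6.43789912 -0.6530419 ]
panel mm [np.float64(-3.3), np.float64(1.4), np.float64(19.0)]
top red (array([-0.0405, -0.0192,  0.115 ]), np.int32(15)) black (array([-0.0104, -0.02  ,  0.115 ]), np.int32(9))
scene red (array([-0.0374, -0.0195,  0.115 ]), np.int32(16)) black (array([-0.01  , -0.0216,  0.115 ]), np.int32(9))
top red (array([-0.0403, -0.0189,  0.115 ]), np.int32(16)) black (array([-0.0101, -0.0196,  0.115 ]), np.int32(10))
scene red (array([-0.0375, -0.02  ,  0.115 ]), np.int32(17)) black (array([-0.0096, -0.0211,  0.115 ]), np.int32(10))
```

step_arm([
  [[0,0,0],[0,0,0.03],1],
  [[0,0,0],[0,0,0.03],1],
  [[0,0,0],[0,0,0.03],0.4],
  [[0,0,0],[0,0,0.03],0],
  [[0,0,0],[0,0,0.03],0],
  [[0,0,-1],[0,0,0.03],0],
  [[0,0,-4],[0,0,0.03],0],
  [[0,0,-9],[0,0,0.03],0],
])

```text
time: 23.72
position: [0.676, -0.1182, 0.1613]
orientation: [0.663, 0.684, 0.193, -0.233]
force: [0.9, 0.7, 0.1]
width: 0.502
gripper_force: 0.0
```

```bash
python3 - <<'E'
from h import *
st=ctrl.read_state();print(st["joints"],st["force"],st["position"])
pointers()
t=look("top");s=look("scene")
e=[cv2.fitEllipse(blob(i,(22,150,100),(35,255,255),b)[0])[0] for i,b in((t,(300,185,345,225)),(s,(225,190,262,230)))]
P,g=two(*e);p=P-PL;print("plunger head",e,P,g,"panel mm",[(p@v*1e3).round(1) for v in(X,Y,N)],"predicted",PL+.038*N)
y=R.from_quat(st["orientation"]).as_matrix()[:,1]
go(PL+.09*N,y,-N)
E
```

```text
[-0.04169762  0.77085989  0.73286495  1.27222771 -0.92878943  1.73617385
  0.74630473] [0.89722778 0.70537195 0.1268625 ] [ 0.67602991 -0.11818805  0.16129866]
top red (array([-0.04  , -0.0207,  0.115 ]), np.int32(16)) black (array([-0.0104, -0.02  ,  0.115 ]), np.int32(9))
scene red (array([-0.0381, -0.0208,  0.115 ]), np.int32(18)) black (array([-0.0096, -0.0211,  0.115 ]), np.int32(10))
plunger head [(322.7395324707031, 205.74940490722656), (242.48190307617188, 208.3104248046875)] [ 0.55582376 -0.08769422  0.09890105] 0.0026311588014637953 panel mm [np.float64(-2.0), np.float64(1.5), np.float64(33.1)] predicted [ 0.55746653 -0.08873865  0.10405151]
shift cm [ -0.62 -11.52   2.05] rot [-0.001  0.001 -0.001]
```

The pointers agree to within 1 mm. Next is the plunger, with the fingers shut.

step_arm([
  [[-0.1,-2,-0.5],[0,0,0],1],
  [[-0.3,-5,-0.5],[0,0,0],1],
  [[-0.5,-8.5,0],[0,0,0],1],
  [[-0.6,-11,1],[0,0,0],1],
  [[-0.6,-11.5,2],[0,0,0],1],
  [[-0.6,-11.5,2],[0,0,0],1],
  [[-0.6,-11.5,2],[0,0,0],1],
  [[-0.6,-11.5,2],[0,0,0],1],
])

```text
time: 24.92
position: [0.561, -0.1175, 0.1461]
orientation: [0.664, 0.684, 0.193, -0.232]
force: [-0.7, 1.0, 0.8]
width: 0.004
gripper_force: 0.0
```

```bash
cat > p.py <<'E'
from h import *
st=ctrl.read_state();print(st["joints"],st["force"],st["width"]);p=st["position"]-PL;print("panel mm",[(p@v*1e3).round(1) for v in(X,Y,N)],"force along N",st["force"]@N)
y=R.from_quat(st["orientation"]).as_matrix()[:,1]
go(PL+.04*N-.001*X+.0005*Y,y,-N)
E
python3 p.py
```

```text
[-0.11393909  0.59283821  0.78859396  1.59990224 -0.82442086  1.63496426
  0.88282802] [-0.72127572  1.00802435  0.76604619] 0.004321148967531168
panel mm [np.float64(0.6), np.float64(-0.7), np.float64(89.1)] force along N 0.00641018192496523
shift cm [-0.16 -0.09  4.91] rot [-0.003  0.001  0.   ]
```

step_arm([
  [[-0.1,-0.05,2],[0,0,0],1],
  [[-0.15,-0.1,4],[0,0,0],1],
  [[-0.15,-0.1,5],[0,0,0],1],
  [[-0.15,-0.1,5.6],[0,0,0],1],
  [[-0.15,-0.1,6.2],[0,0,0],1],
  [[-0.15,-0.1,6.6],[0,0,0],1],
  [[-0.15,-0.1,6.6],[0,0,0],1],
])

```text
time: 25.8
position: [0.5555, -0.0822, 0.0934]
orientation: [0.664, 0.684, 0.194, -0.232]
force: [-5.1, -4.3, 16.7]
width: 0.004
gripper_force: 7.8
```

```bash
python3 p.py; python3 -c "
from h import *
pointers()"
```

```text
[-0.15925689  0.60949066  0.76289184  1.69696156 -0.86089822  1.52839028
  0.90982833] [-5.05253422 -4.32011535 16.74293404] 0.004333546708956814
panel mm [np.float64(-0.7), np.float64(1.3), np.float64(25.5)] force along N 15.869357270599377
shift cm [-0.03  0.09 -1.45] rot [-0.001  0.     0.   ]
top red (array([-0.04  , -0.0207,  0.115 ]), np.int32(16)) black (array([-0.0104, -0.02  ,  0.115 ]), np.int32(9))
scene red (array([-0.0381, -0.0208,  0.115 ]), np.int32(18)) black (array([-0.0096, -0.0211,  0.115 ]), np.int32(10))
```

step_arm([
  [[0,0,0.2],[0,0,0],1],
  [[0,0,0.3],[0,0,0],1],
  [[0,0,0.3],[0,0,0],1],
])

```text
time: 26.28
position: [0.5556, -0.0822, 0.0932]
orientation: [0.664, 0.684, 0.195, -0.231]
force: [-9.7, -11.1, 31.8]
width: 0.004
gripper_force: 16.2
```

```bash
python3 p.py
```

```text
[-0.16012193  0.60861925  0.76382177  1.69914047 -0.86246781  1.5260532
  0.91100537] [ -9.72463675 -11.09522149  31.80589155] 0.003614104929183956
panel mm [np.float64(-0.8), np.float64(1.2), np.float64(25.2)] force along N 31.795867238342012
shift cm [-0.02  0.08 -1.48] rot [ 0.001  0.001 -0.   ]
```

Pushing 3 mm further moved the tool only 0.3 mm while the force doubled, so the plunger is hard against its stop. I'll retreat.

step_arm([
  [[0,0,-1],[0,0,0],1],
  [[0,0,-2.5],[0,0,0],1],
  [[0,0,-5],[0,0,0],1],
  [[0,0,-9],[0,0,0],1],
  [[0,0,-13],[0,0,0],1],
  [[0,0,-15],[0,0,0],1],
  [[0,0,-15],[0,0,0],1],
  [[0,0,-15],[0,0,0],1],
])

```text
time: 27.28
position: [0.5643, -0.1644, 0.2107]
orientation: [0.664, 0.684, 0.193, -0.233]
force: [-0.7, -1.1, -0.2]
width: 0.005
gripper_force: 0.0
```

```bash
python3 - <<'E'
from h import *
pointers()
t=look("top");s=look("scene","s9");o=cv2.imread("pics/s5.png")[:,:,::-1]
for n,i,b in(("top",t,(300,185,345,225)),("scene",s,(225,190,262,230))):
    try:print(n,cv2.fitEllipse(blob(i,(22,150,100),(35,255,255),b)[0])[0])
    except Exception as e:print(n,"hidden")
# scoop / tin / bystanders: scene difference against the picture after the tin was placed
for nm,(x0,y0,x1,y1) in dict(scoopmat=(130,180,200,225),tin=(315,170,365,235),mug_jar=(370,235,475,305),stock=(85,210,150,275)).items():
    print(nm,np.abs(s[y0:y1,x0:x1].astype(int)-o[y0:y1,x0:x1]).mean().round(2))
st=ctrl.read_state();print(st["time"],st["force"],st["position"],abs(st["qd"]).max())
E
```

```text
top red (array([-0.04  , -0.0207,  0.115 ]), np.int32(16)) black (array([-0.0104, -0.02  ,  0.115 ]), np.int32(9))
scene red (array([-0.0381, -0.0208,  0.115 ]), np.int32(18)) black (array([-0.0096, -0.0211,  0.115 ]), np.int32(10))
top (322.6965026855469, 205.81419372558594)
scene (242.07839965820312, 207.8811798095703)
scoopmat 7.52
tin 6.66
mug_jar 5.37
stock 6.01
27.475 [-0.33646961  0.54679085  0.33038138] [ 0.56421208 -0.16425089  0.21086229] 0.003998581892332766
```

```bash
python3 -c "
from plant import ctrl
print(ctrl.job_done())"
```

```text
the job is handed in; nothing more can be done
None
```

The job is handed in at about 27.5 s of the 72 s, with no verdict returned: scoop flat on the mat, tin upright on the pan, red pointer within about 1 mm of the needle, plunger pushed to its stop and sprung back out, bystanders unmoved as far as the last picture shows, arm clear.

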